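# Clear the board's path: press two bench dogs flush

## Task

The board on the clamping top is about to be slid along the row of fence dogs behind it up to the wooden stop block, but two round steel bench dogs still stand up in its path. Press those two gently down with the fingertips until they are flush with the top, then take the hand away. Leave the board, all the other dogs and the tools on the top just as they are; do not pull the dogs up or lean hard on the work.

Things in the scene. Friction and masses are not known exactly. Their poses are not given: they have to be found in the camera images.
- path_dog_a (a joint): how far one dog in the board's path has been pushed down (m): at 0 its top is 28 mm above the clamping top; at 0.0275 it is flush, against its stop (top 0.5 mm above the surface). It starts at 0 to 0.008. A spring catch holds it at any height: it slides under a steady push of 6 to 8 N and stays where left; it could also be pulled up (negative).
- path_dog_a_top (a point): centre of the flat top of one dog in the board's path (goes down with it): an upright plain steel bar, 19 mm in diameter, standing 20 to 28 mm out of its hole, between the board's right end and the stop block. The two are in any two of three holes, 96 mm apart, in the row 96 mm nearer the robot than the fence dogs' row.
- path_dog_b (a joint): how far the other dog in the board's path has been pushed down (m): at 0 its top is 28 mm above the clamping top; at 0.0275 it is flush, against its stop (top 0.5 mm above the surface). It starts at 0 to 0.008. A spring catch holds it at any height: it slides under a steady push of 6 to 8 N and stays where left; it could also be pulled up (negative).
- path_dog_b_top (a point): centre of the flat top of the other dog in the board's path (goes down with it): an upright plain steel bar, 19 mm in diameter, standing 20 to 28 mm out of its hole, between the board's right end and the stop block. The two are in any two of three holes, 96 mm apart, in the row 96 mm nearer the robot than the fence dogs' row.
- clamping_top: the raised plywood clamping top, 440 (x) by 660 (y) by 28 mm thick on two bearers, fixed to the bench; its upper surface is level, 75 mm above the bench (z = 0.075), with 20 mm dog holes (empty ones look like black discs) on a 96 mm grid. Origin: centre of its underside at bench height; x away from the robot, y to the left along the board's path.
- stop_block: dark hardwood batten 300 by 45 mm, 40 mm high, fixed across the right-hand (-y) end of the clamping top with two black star knobs that rise to 69 mm above the top. Origin: centre of its underside. The board is to go up to it later.
- board_center (a point): centre of the board, a loose plain wooden board 110 (x) by 240 (y) by 30 mm thick that lies on the left part of the clamping top, its far long edge 1 to 4 mm from the fence dogs. Its path runs from here to the right (-y of the clamping top), as wide as the board. Its right-hand end is at least 34 mm from the nearest side of any dog in the path.
- fence_dog_a_top (a point): centre of the top of a dog: fence, behind the board's far edge, leftmost; same 19 mm steel dog, standing 20 to 28 mm proud. Must stay up.
- fence_dog_b_top (a point): centre of the top of a dog: fence, second from the left, also behind the board's far edge; same 19 mm steel dog, standing 20 to 28 mm proud. Must stay up.
- fence_dog_c_top (a point): centre of the top of a dog: fence, third, farther right in the same row, just beyond the far edge of the path; same 19 mm steel dog, standing 20 to 28 mm proud. Must stay up.
- spare_dog_a_top (a point): centre of the top of a dog: spare, parked in the row of holes nearest the robot, outside the path; same 19 mm steel dog, standing 20 to 28 mm proud. Must stay up.
- spare_dog_b_top (a point): centre of the top of a dog: another spare, parked in that nearest row, outside the path; same 19 mm steel dog, standing 20 to 28 mm proud. Must stay up.
- pencil: flat carpenter's pencil, 170 by 15 by 8 mm, lying on the clamping top along y between the nearest row of holes and the path; origin: centre of the underside.
- square: try square lying on the clamping top beyond the fence dogs: wooden stock 105 by 18 by 18 mm, steel blade 150 mm; origin: under the middle of the stock.
- block_plane: block plane, 160 by 50 mm, 55 mm high, on the clamping top beyond the fence dogs, along y; origin: centre of the sole.

How it is judged:
By the outcome, as a careful person would: the job done as asked, in the order asked, and still so for the second after the job is handed in, with the robot touching nothing.
It also fails if it takes over 37 s, if anything falls off the work surface, if the arm or the gripper's body presses on something with over 40 N, if the wrist force passes 120 N, or if a joint passes its speed limit or range.

## Robot

A 6-joint arm with a two-finger parallel gripper is mounted at the origin on the work surface. World frame = base frame: x ahead of the robot, y to its left, z up, the work surface at z = 0. Lengths are in m, angles in rad, forces in N, time in s.
With the tool pointing down it reaches from about 0.3 to 0.75 m from the base axis. Payload 8.5 kg.
Tool frame: the origin (TCP) lies on the centre line of the jaws, within the pads' length; the fingertips stand tips_ahead ahead of it and the grasp point (between the pads) lies 8 mm behind it (tips_ahead is the distance from the TCP to the fingertips, in m); z points along the fingers, y is the direction in which the jaws open and shut (so a half turn about z gives the same grasp; the last joint's range is limited). The gripper opens to 85 mm and grips with 20 to 120 N. Pads are 22 mm wide; open, the fingers measure 114 mm over their backs; the gripper's body (76 mm by 85 mm) begins 54 mm behind the grasp point. The pads swing forward as they close: fully open they stand 13 mm farther back than shut.
Start: joints at [-1.432, 0.381, 1.297, -0, 1.464, -0.215], TCP at [0.191, -0.516, 0.204] pointing down, gripper open.
Joint ranges: [-3.11, 3.11], [-0.89, 2.33], [0.22, 2.48], [-1.42, 4.56], [0.17, 2.85], [-2.88, 2.88]. Speed limits (rad/s): [2.39, 2.39, 3.14, 3.14, 3.14, 3.14].

## Interface

Orientations are given as a unit quaternion [x, y, z, w].
In Python, from workcell import observe, grab_frame, camera_info, job_done, find_in, tips_ahead gives the robot as it stands.
- The arm moves only by the shell command python3 -m creep 'ROWS' [FORCE]. ROWS is JSON, a list of rows, each an object with "dp": the shift along the tool's x, y, z in cm, a list of three; "turn": the turn about the tool's z in rad; "fingers": the finger opening in cm, from 0 to 8.54. A call has 1 to 20 rows; each row shifts and turns the pose as measured when the row begins, along the tool's axes as they then stand; what a row does not reach is not made up. A row lasts 1/8 s, in which the tool goes at most 62.5 mm and 10.7 degrees, less where a joint would pass 70% of its speed; a pose out of reach is approached as far as the arm can. A call is refused whole if a number of a shift passes 6.25 or a number of a turn 0.188, either way. A call with a gripper value outside its range is refused whole. The fingers move at their own pace and stop on an object; FORCE is the grip in N (left out, the last holds). Time passes only in rows, so rows that do not move let the fingers close. It gives the time, the measured TCP pose, the force and the opening at its end, in the units of the state.
- observe(): the state, without advancing time (a new reading comes with each control period).
- grab_frame(name): name is "side" or "top"; returns the picture (400x640x3 uint8, blue, green, red); there is no depth.
- camera_info(name): a dict with "intrinsics" (3x3 intrinsics, pixels), "k1" (the pictures are not rectified: a ray, as slopes to the right and down, at radius r is drawn at 1 + k1 r^2 times it, then the intrinsics apply), "R" (3x3) and "t" (3): a world point X has camera coordinates R X + t. Camera axes: x right, y down, z forward; pixel columns grow to the right and rows downward; lengths in m; the calibration is good to about 2 mm. A picture is of the moment at which its call begins. camera_info takes no time and is no camera call.
- job_done(): hands the job in, once; it reports no verdict.
Trained networks look in the newest picture that a camera, given by its name, has taken for a name from the list of things; names that differ only in an ending like _2 or _b are one class to them, and where a whole thing is asked for, a point or a joint stands for the part that bears it (a point fixed in the world has none). Each returns a list of dicts, best first, with "score" (0 to 1); they miss things now and then, are a little off and sometimes report something else, mostly with a low value. They report only what shows in the picture. A call takes as long as a camera call.
- find_in(camera, label): "centre" ([x, y, z] in m, in world coordinates, good to about 4 mm: the middle of the surface that is visible of it).
The state is a dict: "time_s": time; "q": joint angles; "qvel": joint speeds; "joint_efforts": joint torques, N m; "position": TCP position; "tcp_rot": TCP orientation; "wrist_force": force on the tool from outside, world axes, zero at the start; "ft_torque": the same for the moment, N m; "opening": finger opening in m.
Only numpy, scipy, OpenCV 4.12 (cv2) and the standard library are available. Lean on these libraries where they do the work, as an engineer would, in place of code of your own. Each camera call takes 0.05 s, during which the arm holds its last target.

## Working session

There is one attempt and no reset: what is moved stays moved. The work goes in short steps, Python scripts to look and compute and a shell command to move; the robot and the scene stay as the last step left them, time stands still between calls to the robot, and variables do not carry over. Pictures are saved under pics/ and viewed, and the job is handed in when it is done.

View pics/side0.png

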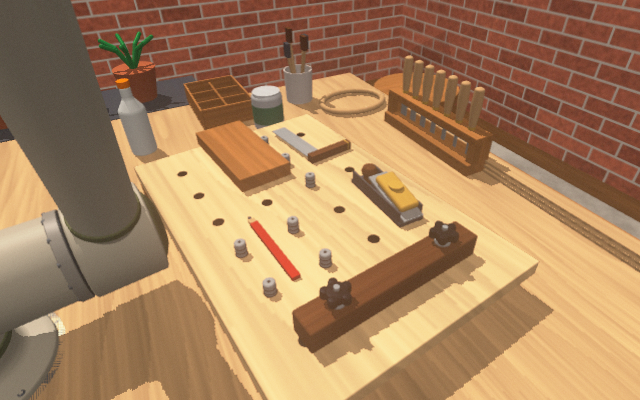

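View pics/top0.png

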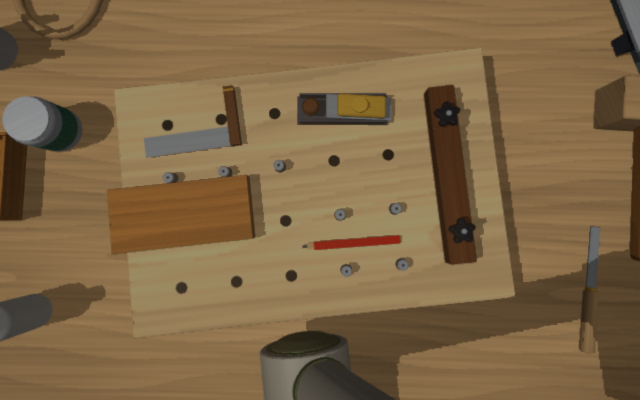

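```bash
python3 - <<'E'
from workcell import *
for c in("top","side"):
  for l in("path_dog_a_top","path_dog_a","fence_dog_a_top","spare_dog_a_top","stop_block","board_center"):
    print(c,l,[(d['score'].__round__(2),[round(float(v),3) for v in d['centre']]) for d in find_in(c,l)])
print(observe()['time_s'])
E
```

```text
top path_dog_a_top [(0.44, [0.505, -0.113, 0.101])]
top path_dog_a [(0.57, [0.508, -0.106, 0.095])]
top fence_dog_a_top [(0.51, [0.555, 0.283, 0.099])]
top spare_dog_a_top [(0.44, [0.402, -0.028, 0.102]), (0.32, [0.496, -0.011, 0.101])]
top stop_block [(0.89, [0.566, -0.19, 0.115])]
top board_center [(0.97, [0.49, 0.253, 0.103])]
side path_dog_a_top [(0.58, [0.505, -0.114, 0.09])]
side path_dog_a [(0.58, [0.492, -0.019, 0.096]), (0.45, [0.508, -0.12, 0.093])]
side fence_dog_a_top [(0.72, [0.504, -0.118, 0.089])]
side spare_dog_a_top [(0.51, [0.398, -0.033, 0.088]), (0.49, [0.494, -0.019, 0.097])]
side stop_block [(0.87, [0.538, -0.21, 0.117])]
side board_center [(0.58, [0.482, 0.219, 0.104])]
0.7
```

The two path dogs are at top view about (340,215) and (396,209), and side view (293,225) and (325,258). The spares are at top (346,270) and (402,264), the pencil between the two rows. I'll zoom in for exact pixels.

```bash
python3 - <<'E'
import cv2,numpy as np
t=cv2.imread("pics/top0.png"); s=cv2.imread("pics/side0.png")
a=cv2.resize(t[195:235,325:415],None,fx=8,fy=8,interpolation=cv2.INTER_NEAREST)
cv2.imwrite("pics/ztop.png",a)
b=cv2.resize(s[205:275,275:345],None,fx=8,fy=8,interpolation=cv2.INTER_NEAREST)
cv2.imwrite("pics/zside.png",b)
E
```

```text
(no output)
```

View pics/ztop.png

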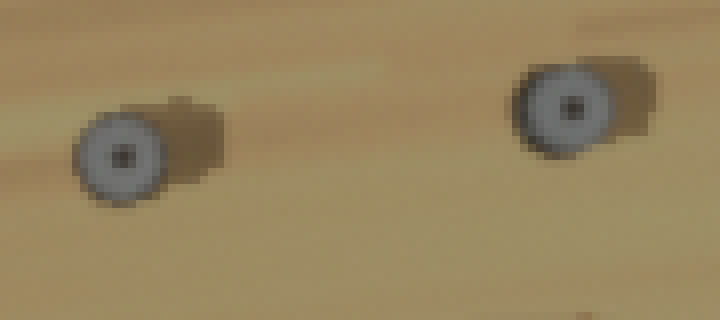

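View pics/zside.png

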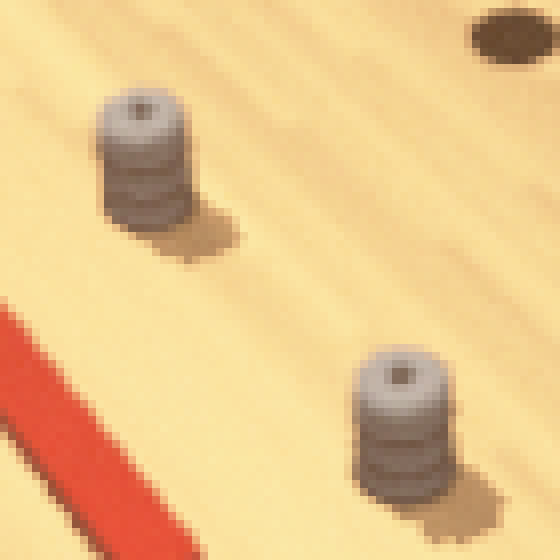

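```bash
cat > h.py <<'E'
from workcell import *
import numpy as np,cv2
from scipy.spatial.transform import Rotation as Ro
def tri(pt,ps):
    rows=[];P=[]
    for n,p in(("top",pt),("side",ps)):
        c=camera_info(n);k=np.array([c['k1'],0,0,0,0.])
        u=cv2.undistortPoints(np.array([[p]],float),c['intrinsics'],k)
        P.append((np.c_[c['R'],c['t']],u.reshape(2,1)))
    X=cv2.triangulatePoints(P[0][0],P[1][0],P[0][1],P[1][1]).ravel();return X[:3]/X[3]
def delta(target,tips=True):
    o=observe();R=Ro.from_quat(o['tcp_rot']).as_matrix()
    p=o['position']
    print('pos',p.round(4),'F',o['wrist_force'].round(2),'t',o['time_s'],'open',round(o['opening'],4),'tool delta cm',(R.T@(np.array(target)-p)*100).round(2)); print(R.round(3).tolist())
E
python3 - <<'E'
from h import *
for a,b in(((339.9,214.),(292.1,218.)),((396.,207.9),(324.75,251.25)),((463,231),(337,288))):
    print(tri(a,b).round(4))
X=tri((339.9,214.),(292.1,218.)); X[2]=.16; delta(X)
E
```

```text
[ 0.4957 -0.0137  0.1002]
[ 0.5087 -0.1085  0.0989]
[ 0.4743 -0.2102  0.1387]
pos [ 0.1905 -0.5159  0.2041] F [-0.08  0.93 -0.26] t 0.7 open 0.0852 tool delta cm [ 46.03 -36.54   4.41]
[[0.938, 0.346, 0.0], [0.346, -0.938, 0.0], [0.0, -0.0, -1.0]]
```

Dogs: A at (0.496,-0.014,0.100), B at (0.509,-0.109,0.099). Their spacing of 95.7 mm agrees with the grid. I'll go to B first, fingers shut.

```bash
python3 -m creep '[{"dp":[4.4,-2.7,0],"turn":0,"fingers":0},{"dp":[4.4,-2.7,0],"turn":0,"fingers":0},{"dp":[4.4,-2.7,0],"turn":0,"fingers":0},{"dp":[4.4,-2.7,0],"turn":0,"fingers":0},{"dp":[4.4,-2.7,0],"turn":0,"fingers":0},{"dp":[4.4,-2.7,0],"turn":0,"fingers":0},{"dp":[4.4,-2.7,0],"turn":0,"fingers":0},{"dp":[4.4,-2.7,0],"turn":0,"fingers":0},{"dp":[4.4,-2.7,0],"turn":0,"fingers":0},{"dp":[4.4,-2.7,0],"turn":0,"fingers":0}]' 20
python3 - <<'E'
from h import *
delta([.5087,-.1085,.125])
E
```

```text
time_s: 1.95
position: [0.5186, -0.1009, 0.2046]
tcp_rot: [0.985, 0.173, 0.001, 0.002]
wrist_force: [0.1, -1.5, 0.7]
opening: -0.0001
pos [ 0.5186 -0.1009  0.2046] F [ 0.07 -1.47  0.74] t 1.95 open -0.0001 tool delta cm [-1.2   0.35  7.96]
[[0.94, 0.34, 0.003], [0.34, -0.94, -0.003], [0.002, 0.004, -1.0]]
```

```bash
python3 -m creep '[{"dp":[-1.2,0.35,2],"turn":0,"fingers":0},{"dp":[0,0,2],"turn":0,"fingers":0},{"dp":[0,0,2],"turn":0,"fingers":0},{"dp":[0,0,0.5],"turn":0,"fingers":0},{"dp":[0,0,0],"turn":0,"fingers":0}]'
python3 - <<'E'
from h import *
delta([.5087,-.1085,.11])
for n in("side","top"):
    f=grab_frame(n);cv2.imwrite(f"pics/{n}1.png",f)
    z=f[150:300,230:430] if n=="side" else f[130:280,270:470]
    cv2.imwrite(f"pics/{n}1z.png",cv2.resize(z,None,fx=4,fy=4))
E
```

```text
time_s: 2.58
position: [0.511, -0.105, 0.1385]
tcp_rot: [0.984, 0.176, 0.002, 0.002]
wrist_force: [0.5, -0.1, 0.2]
opening: 0.0001
pos [ 0.511  -0.105   0.1385] F [ 0.51 -0.11  0.25] t 2.575 open 0.0001 tool delta cm [-0.34  0.23  2.85]
[[0.938, 0.347, 0.005], [0.347, -0.938, -0.003], [0.004, 0.005, -1.0]]
```

View pics/side1z.png

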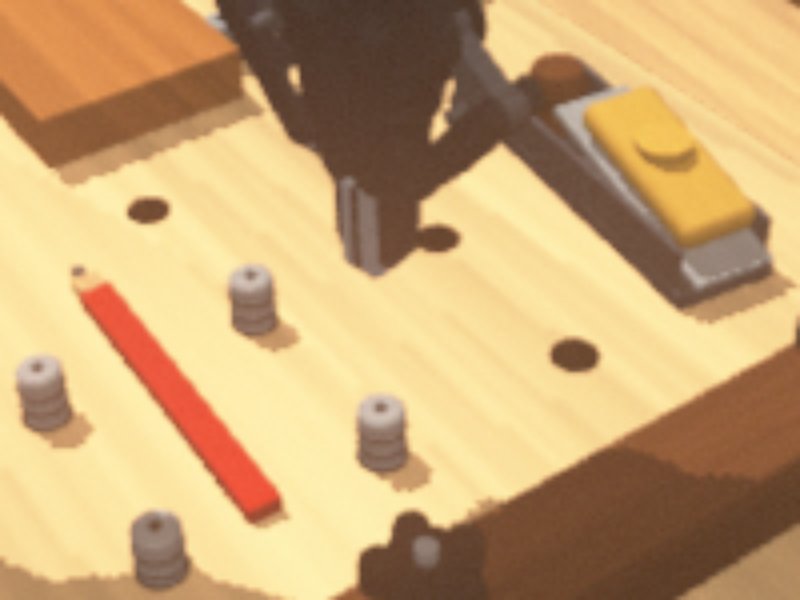

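View pics/top1z.png

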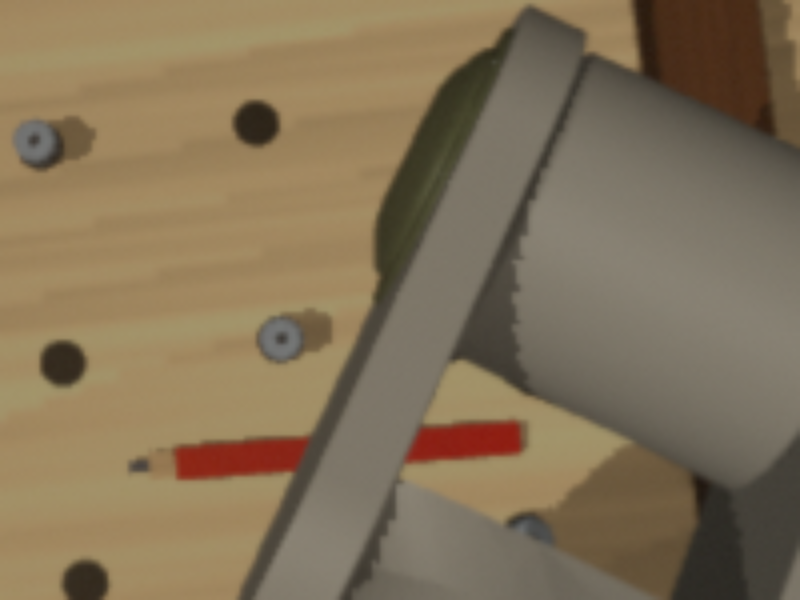

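```bash
python3 - <<'E'
from h import *
c=camera_info("side")
X=np.array([[.511,-.105,z] for z in(.1275,.1385)]+[[.5087,-.1085,.099]])
print(cv2.projectPoints(X,cv2.Rodrigues(c['R'])[0],c['t'],c['intrinsics'],np.array([c['k1'],0,0,0,0.]))[0])
E
```

```text
[[[324.62621318 235.19444377]]

 [[324.46082004 229.5450462 ]]

 [[324.72305935 251.19501586]]]
```

The tip shows at side (322,216) where calibration predicts (324.6,235). I'll look again before descending.

```bash
python3 - <<'E'
from h import *
o=observe();print(o['position'],o['qvel'].round(3),o['time_s'])
f=grab_frame("side");cv2.imwrite("pics/side2z.png",cv2.resize(f[100:250,230:430],None,fx=4,fy=4))
o=observe();print(o['position'],o['time_s'])
E
```

```text
[ 0.51114285 -0.1051253   0.13889394] [ 0.002 -0.004  0.    -0.    -0.001  0.001] 2.675
[ 0.51117595 -0.1051464   0.13893768] 2.725
```

View pics/side2z.png

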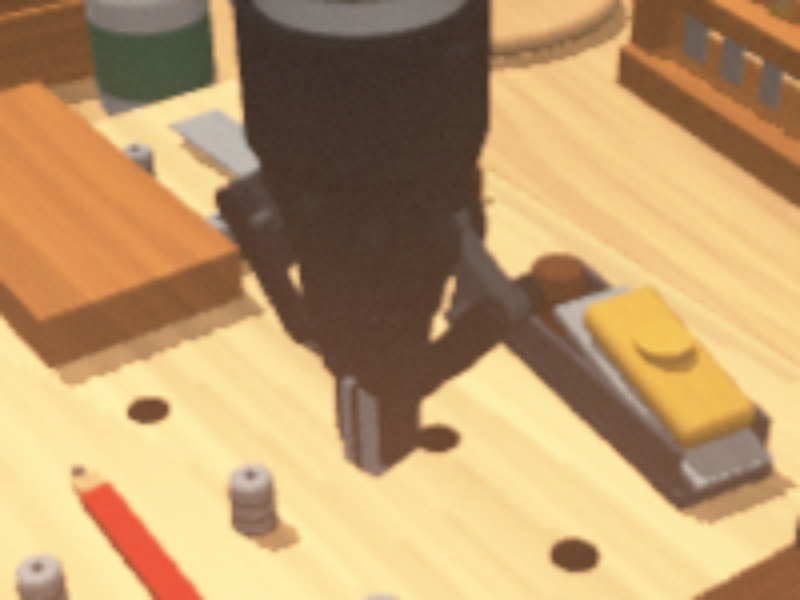

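```bash
cat > v.py <<'E'
from h import *
import sys
o=observe();print(o['position'].round(4),o['wrist_force'].round(2),o['opening'],o['time_s'])
f=grab_frame("side");g=grab_frame("top");k=sys.argv[1]
cv2.imwrite(f"pics/s{k}.png",f);cv2.imwrite(f"pics/t{k}.png",g)
cv2.imwrite(f"pics/c{k}.png",np.hstack([cv2.resize(f,(400*1,250)),cv2.resize(g,(400,250))]))
E
python3 -m creep '[{"dp":[0,0,-4],"turn":0,"fingers":0},{"dp":[-2,0,-4],"turn":0,"fingers":0},{"dp":[-6,0,0],"turn":0,"fingers":0},{"dp":[-6,0,0],"turn":0,"fingers":0},{"dp":[0,0,0],"turn":0,"fingers":0},{"dp":[0,0,0],"turn":0,"fingers":0}]'
python3 v.py 3; python3 -c "
import cv2
f=cv2.imread('pics/s3.png');cv2.imwrite('pics/s3z.png',cv2.resize(f[100:250,200:400],None,fx=4,fy=4))"
```

```text
time_s: 3.48
position: [0.3772, -0.1556, 0.2243]
tcp_rot: [0.984, 0.176, 0.005, 0.006]
wrist_force: [-0.5, 1.6, 0.9]
opening: -0.0001
[ 0.3772 -0.1556  0.2243] [-0.47  1.63  0.94] -6.098814312426573e-05 3.475
```

View pics/c3.png

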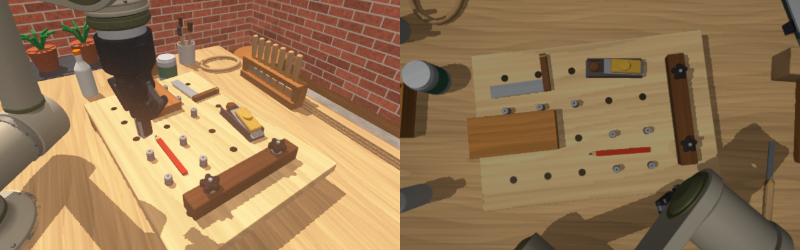

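View pics/s3z.png

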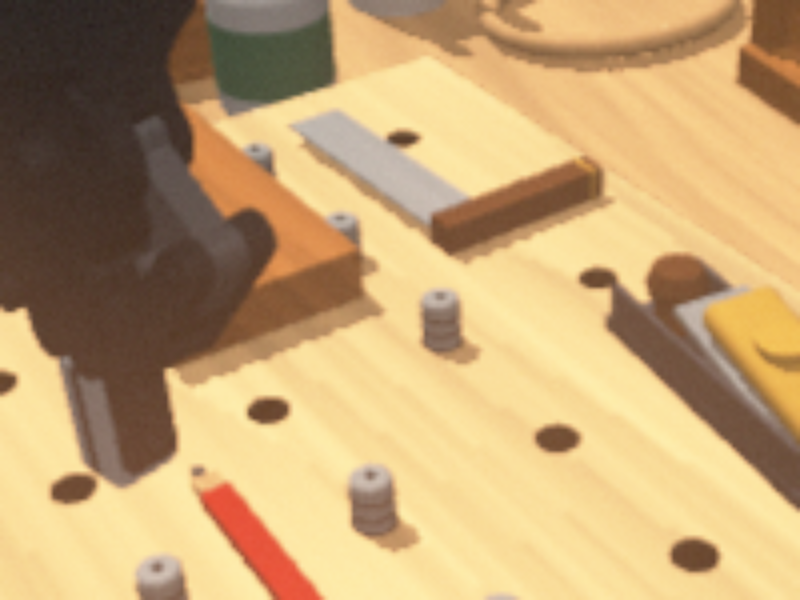

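```bash
python3 - <<'E'
from h import *
for n in("side","top"):
    c=camera_info(n);print(n,-c['R'].T@c['t'])
    for X in([.3772,-.1556,.2133],[.3772,-.1556,.2863],[.511,-.105,.1275]):
        print(X,cv2.projectPoints(np.array([X]),cv2.Rodrigues(c['R'])[0],c['t'],c['intrinsics'],np.array([c['k1'],0,0,0,0.]))[0].ravel().round(1))
f=cv2.imread("pics/t3.png");cv2.imwrite("pics/t3z.png",cv2.resize(f[250:400,350:550],None,fx=4,fy=4))
E
```

```text
side [ 0.31960254 -0.50393898  0.52322903]
[0.3772, -0.1556, 0.2133] [238.  242.2]
[0.3772, -0.1556, 0.2863] [227.3 189.9]
[0.511, -0.105, 0.1275] [324.6 235.2]
top [ 4.82560042e-01 -1.83419393e-04  9.03602372e-01]
[0.3772, -0.1556, 0.2133] [438.9 298.7]
[0.3772, -0.1556, 0.2863] [452.  308.1]
[0.511, -0.105, 0.1275] [396.3 205.9]
```

View pics/t3z.png

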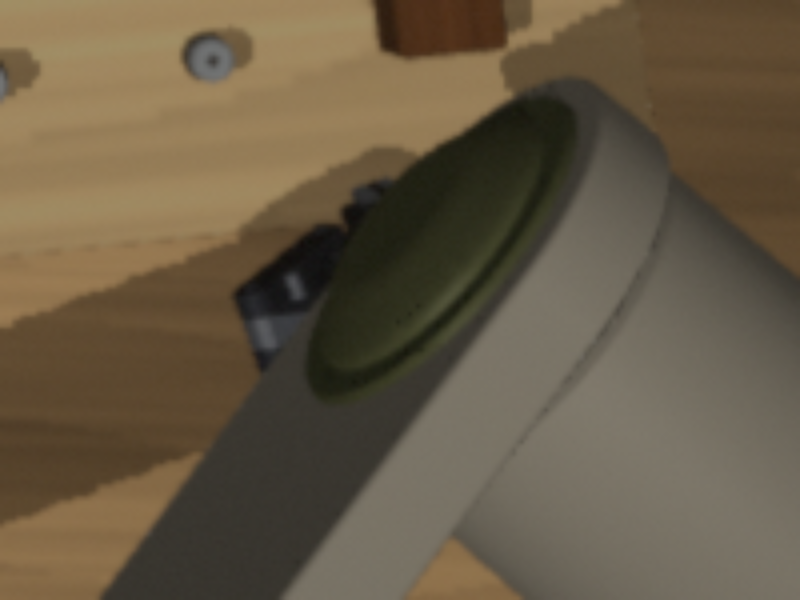

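```bash
python3 - <<'E'
from h import *
from scipy.optimize import least_squares
c=camera_info("side")
P=np.array([[.5111,-.1051,.1389],[.3772,-.1556,.2243]]);px=np.array([[323,218.5],[231,220.5]])
pr=lambda d:cv2.projectPoints(P+d,cv2.Rodrigues(c['R'])[0],c['t'],c['intrinsics'],np.array([c['k1'],0,0,0,0.]))[0].reshape(-1,2)
r=least_squares(lambda d:(pr(d)-px).ravel(),[0,0,0.]);print(r.x,r.cost)
for d in([0,0,.03],[.02,.045,-.011]):print(d,pr(np.array(d))-px)
E
```

```text
[-0.00310992 -0.00246173  0.02385852] 0.04033159534748833
[0, 0, 0.03] [[ 1.07888173 -5.23155983]
 [ 1.25390252 -6.38432989]]
[0.02, 0.045, -0.011] [[ 0.18013058 -4.41995233]
 [11.95249902 -5.46282907]]
```

Two arm positions in one view put the visible fingertips about 24 mm *above* the reported TCP, horizontally aligned. That disagrees with the stated 11 mm ahead. I'll descend by force and image, not by the stated tip length.

```bash
python3 - <<'E'
from h import *
delta([.5087,-.1085,.15])
E
```

```text
pos [ 0.3776 -0.1553  0.2239] F [ 0.19 -0.13 -0.05] t 3.575 open 0.0004 tool delta cm [13.86  0.08  7.51]
[[0.937, 0.348, 0.012], [0.348, -0.937, -0.009], [0.008, 0.013, -1.0]]
```

```bash
python3 -m creep '[{"dp":[4.7,0,1.2],"turn":0,"fingers":0},{"dp":[4.7,0,1.2],"turn":0,"fingers":0},{"dp":[4.5,0,1.2],"turn":0,"fingers":0},{"dp":[0,0,2],"turn":0,"fingers":0},{"dp":[0,0,1],"turn":0,"fingers":0},{"dp":[0,0,0],"turn":0,"fingers":0},{"dp":[0,0,0],"turn":0,"fingers":0}]'
python3 - <<'E'
from h import *
delta([.5087,-.1085,.12])
E
```

```text
time_s: 4.45
position: [0.5178, -0.1029, 0.1563]
tcp_rot: [0.984, 0.18, 0.005, 0.006]
wrist_force: [-0.7, -0.8, 0.5]
opening: 0.0002
pos [ 0.5178 -0.1029  0.1563] F [-0.7  -0.82  0.48] t 4.45 open 0.0002 tool delta cm [-1.08  0.15  3.62]
[[0.935, 0.354, 0.013], [0.354, -0.935, -0.01], [0.008, 0.014, -1.0]]
```

```bash
python3 -m creep '[{"dp":[-1.1,0.15,0.8],"turn":0,"fingers":0},{"dp":[0,0,0.6],"turn":0,"fingers":0},{"dp":[0,0,0.6],"turn":0,"fingers":0},{"dp":[0,0,0.5],"turn":0,"fingers":0},{"dp":[0,0,0],"turn":0,"fingers":0},{"dp":[0,0,0],"turn":0,"fingers":0}]'
python3 - <<'E'
from h import *
delta([.5087,-.1085,.11])
E
```

```text
time_s: 5.2
position: [0.5076, -0.1096, 0.1308]
tcp_rot: [0.984, 0.179, 0.006, 0.007]
wrist_force: [0.0, 0.0, -1.4]
opening: 0.0001
pos [ 0.5076 -0.1096  0.1308] F [ 0.04  0.04 -1.37] t 5.2 open 0.0001 tool delta cm [ 0.12 -0.09  2.08]
[[0.936, 0.353, 0.015], [0.353, -0.936, -0.011], [0.01, 0.015, -1.0]]
```

Centred over B within 1.5 mm. I'll go down to about TCP 0.114 and look.

```bash
python3 -m creep '[{"dp":[0.1,-0.1,0.6],"turn":0,"fingers":0},{"dp":[0,0,0.6],"turn":0,"fingers":0},{"dp":[0,0,0.5],"turn":0,"fingers":0},{"dp":[0,0,0],"turn":0,"fingers":0},{"dp":[0,0,0],"turn":0,"fingers":0}]'
python3 v.py 4; python3 -c "
import cv2
f=cv2.imread('pics/s4.png');cv2.imwrite('pics/s4z.png',cv2.resize(f[160:300,240:420],None,fx=4,fy=4))"
```

```text
time_s: 5.82
position: [0.5086, -0.1083, 0.1125]
tcp_rot: [0.984, 0.179, 0.006, 0.007]
wrist_force: [-1.0, -0.1, -1.0]
opening: -0.0003
[ 0.5086 -0.1083  0.1125] [-1.   -0.06 -0.96] -0.0003118222262054086 5.825
```

View pics/s4z.png

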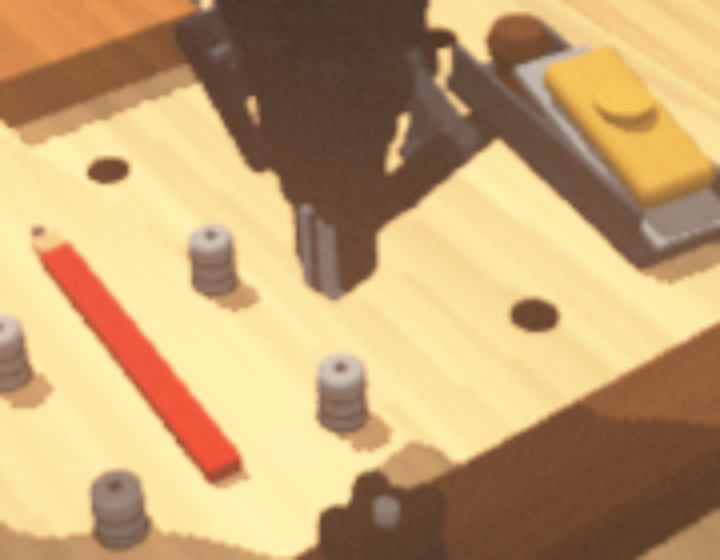

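```bash
python3 - <<'E'
from h import *
from scipy.optimize import least_squares
c=camera_info("side")
P=np.array([[.5111,-.1051,.1389],[.3772,-.1556,.2243],[.5086,-.1083,.1125]]);px=np.array([[323,218.5],[231,220.5],[323.7,234]])
pr=lambda d:cv2.projectPoints(P+d,cv2.Rodrigues(c['R'])[0],c['t'],c['intrinsics'],np.array([c['k1'],0,0,0,0.]))[0].reshape(-1,2)
r=least_squares(lambda d:(pr(d)-px).ravel(),[0,0,0.]);print(r.x,r.cost,r.fun)
J=r.jac;print(np.sqrt(np.diag(np.linalg.inv(J.T@J))))
print(pr(np.array([.0,.0,.025]))-px)
E
```

```text
[-0.0033624  -0.00429702  0.0254068 ] 0.23079524840546295 [ 0.39001147 -0.29198059  0.02444323  0.09827805 -0.43149267  0.16669406]
[0.00162845 0.00471442 0.00411811]
[[ 1.15894277 -2.4799873 ]
 [ 1.98996109 -2.78977009]
 [ 0.32173271 -2.09782519]]
```

Consistent: the tips are about 25 mm above the reported TCP. I expect contact near TCP z ≈ 0.074 and flush near 0.050. Descending in small steps.

```bash
python3 -m creep '[{"dp":[0,0,0.6],"turn":0,"fingers":0},{"dp":[0,0,0.6],"turn":0,"fingers":0},{"dp":[0,0,0.6],"turn":0,"fingers":0},{"dp":[0,0,0.5],"turn":0,"fingers":0},{"dp":[0,0,0],"turn":0,"fingers":0},{"dp":[0,0,0],"turn":0,"fingers":0}]'
python3 v.py 5; python3 -c "
from h import *
delta([.5087,-.1085,.08])
f=cv2.imread('pics/s5.png');cv2.imwrite('pics/s5z.png',cv2.resize(f[160:300,240:420],None,fx=4,fy=4))"
```

```text
time_s: 6.68
position: [0.509, -0.1086, 0.0878]
tcp_rot: [0.984, 0.179, 0.006, 0.007]
wrist_force: [-0.2, 0.1, -0.2]
opening: 0.0001
[ 0.509  -0.1086  0.0878] [-0.21  0.12 -0.17] 0.00011080609555995965 6.675
pos [ 0.509  -0.1086  0.0879] F [0.2  0.08 0.14] t 6.775 open 0.0004 tool delta cm [-0.03 -0.03  0.79]
[[0.936, 0.353, 0.015], [0.353, -0.936, -0.011], [0.01, 0.015, -1.0]]
```

View pics/s5z.png

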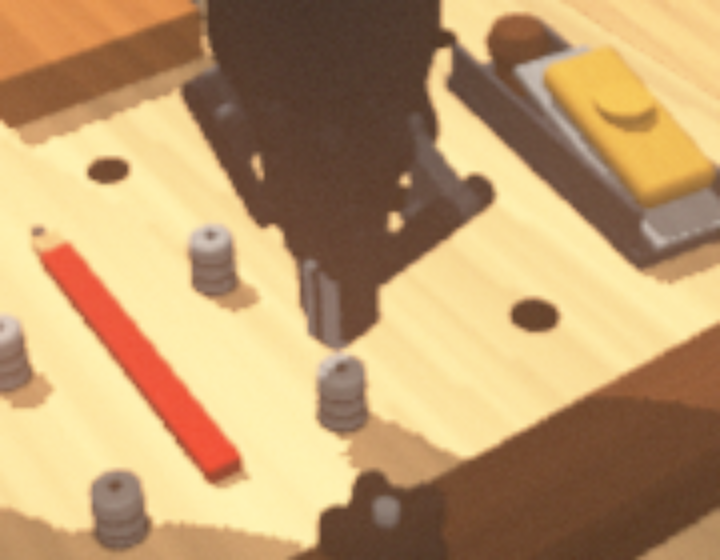

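The tips hang just over dog B (tip at about zoom (335,347), dog top at (341,368)), with no force. Continuing.

```bash
python3 -m creep '[{"dp":[0,0,0.5],"turn":0,"fingers":0},{"dp":[0,0,0.4],"turn":0,"fingers":0},{"dp":[0,0,0.3],"turn":0,"fingers":0},{"dp":[0,0,0.2],"turn":0,"fingers":0}]'
```

```text
time_s: 7.28
position: [0.5093, -0.1088, 0.0731]
tcp_rot: [0.984, 0.179, 0.006, 0.007]
wrist_force: [0.1, -0.6, 0.2]
opening: -0.0001
```

```bash
python3 -m creep '[{"dp":[0,0,0.2],"turn":0,"fingers":0},{"dp":[0,0,0.2],"turn":0,"fingers":0}]'; python3 -c "
from h import *
delta([.5087,-.1085,.07])
f=grab_frame('side');cv2.imwrite('pics/s6z.png',cv2.resize(f[180:300,260:400],None,fx=5,fy=5))"
```

```text
time_s: 7.52
position: [0.5093, -0.1088, 0.0695]
tcp_rot: [0.984, 0.179, 0.007, 0.007]
wrist_force: [-2.6, 1.1, 5.1]
opening: -0.0001
pos [ 0.5093 -0.1088  0.0695] F [-2.58  1.06  5.12] t 7.525 open -0.0001 tool delta cm [-0.05 -0.05 -0.05]
[[0.936, 0.353, 0.016], [0.353, -0.936, -0.011], [0.011, 0.016, -1.0]]
```

View pics/s6z.png

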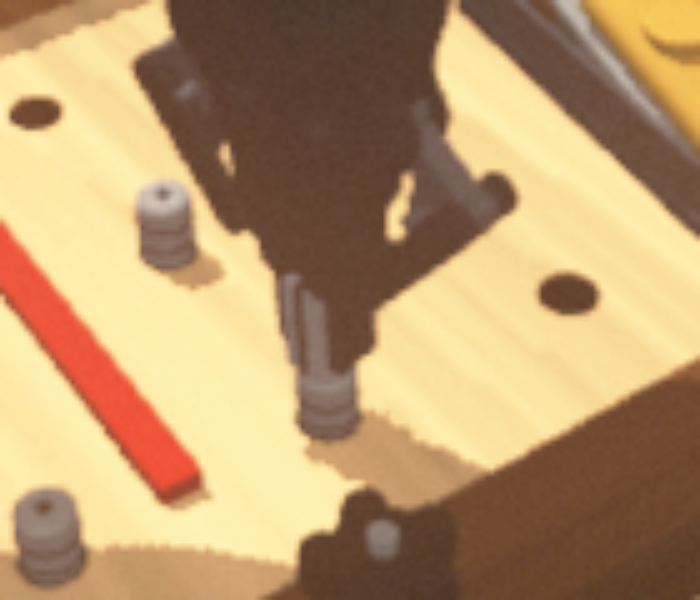

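Contact at TCP z ≈ 0.071 and the tips sit on dog B. Pressing on in small steps; flush should be near 0.047.

```bash
python3 -m creep '[{"dp":[0,0,0.25],"turn":0,"fingers":0},{"dp":[0,0,0.25],"turn":0,"fingers":0},{"dp":[0,0,0.25],"turn":0,"fingers":0},{"dp":[0,0,0.25],"turn":0,"fingers":0}]';python3 -m creep '[{"dp":[0,0,0.25],"turn":0,"fingers":0},{"dp":[0,0,0.25],"turn":0,"fingers":0},{"dp":[0,0,0.2],"turn":0,"fingers":0}]'
```

```text
time_s: 8.07
position: [0.5094, -0.1088, 0.0601]
tcp_rot: [0.984, 0.18, 0.007, 0.007]
wrist_force: [-0.5, 1.8, 5.3]
opening: -0.0002
time_s: 8.45
position: [0.5094, -0.1088, 0.0536]
tcp_rot: [0.984, 0.18, 0.007, 0.007]
wrist_force: [-1.8, 0.6, 4.7]
opening: 0.0
```

```bash
python3 -m creep '[{"dp":[0,0,0.2],"turn":0,"fingers":0},{"dp":[0,0,0.2],"turn":0,"fingers":0}]';python3 -m creep '[{"dp":[0,0,0.15],"turn":0,"fingers":0}]';python3 -m creep '[{"dp":[0,0,0.1],"turn":0,"fingers":0}]'
```

```text
time_s: 8.7
position: [0.5094, -0.1088, 0.0499]
tcp_rot: [0.984, 0.18, 0.007, 0.007]
wrist_force: [-1.7, 0.6, 4.2]
opening: 0.0001
time_s: 8.82
position: [0.5094, -0.1088, 0.0485]
tcp_rot: [0.984, 0.18, 0.007, 0.007]
wrist_force: [-2.2, 0.7, 5.6]
opening: 0.0004
time_s: 8.95
position: [0.5095, -0.1089, 0.0483]
tcp_rot: [0.984, 0.18, 0.007, 0.008]
wrist_force: [-4.6, 2.1, 17.7]
opening: 0.0005
```

Force jumped to 17.7 N with almost no travel at z = 0.0483, so B is on its stop. Lift and check.

```bash
python3 -m creep '[{"dp":[0,0,-0.5],"turn":0,"fingers":0},{"dp":[0,0,-2],"turn":0,"fingers":0},{"dp":[0,0,-4],"turn":0,"fingers":0},{"dp":[0,0,-4],"turn":0,"fingers":0},{"dp":[0,0,0],"turn":0,"fingers":0}]'; python3 v.py 7; python3 -c "
from h import *
delta([.4957,-.0137,.1])
f=cv2.imread('pics/s7.png');cv2.imwrite('pics/s7z.png',cv2.resize(f[180:300,250:410],None,fx=5,fy=5))"
```

```text
time_s: 9.57
position: [0.5079, -0.1077, 0.1555]
tcp_rot: [0.984, 0.18, 0.007, 0.007]
wrist_force: [0.4, 0.4, -0.6]
opening: -0.0003
[ 0.5079 -0.1077  0.1555] [ 0.44  0.4  -0.61] -0.0002984765616324491 9.575
pos [ 0.5065 -0.1071  0.1526] F [0.58 0.29 0.23] t 9.675 open 0.0001 tool delta cm [ 2.25 -9.19  5.15]
[[0.935, 0.353, 0.011], [0.353, -0.935, -0.01], [0.007, 0.013, -1.0]]
```

View pics/s7z.png

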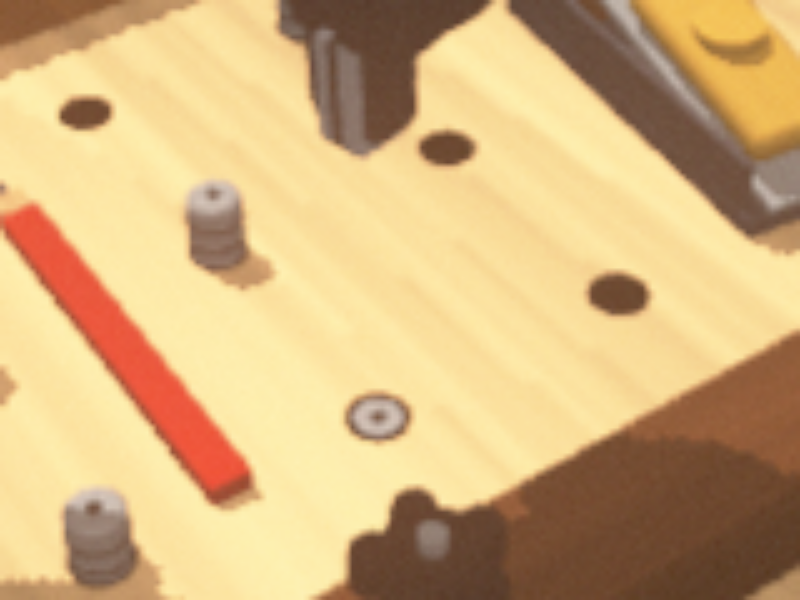

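Dog B is now a flat disc at zoom (378,416), with no upright side visible. Now A.

```bash
python3 -m creep '[{"dp":[0.8,-3.1,0],"turn":0,"fingers":0},{"dp":[0.8,-3.1,0],"turn":0,"fingers":0},{"dp":[0.6,-3,0],"turn":0,"fingers":0},{"dp":[0,0,0],"turn":0,"fingers":0},{"dp":[0,0,0],"turn":0,"fingers":0}]'; python3 -c "
from h import *
delta([.4957,-.0137,.1])"
```

```text
time_s: 10.3
position: [0.4919, -0.011, 0.1447]
tcp_rot: [0.984, 0.179, -0.001, 0.003]
wrist_force: [-0.0, 0.3, -0.3]
opening: -0.0003
pos [ 0.4919 -0.011   0.1447] F [-0.03  0.26 -0.28] t 10.3 open -0.0003 tool delta cm [0.27 0.36 4.47]
[[0.936, 0.352, -0.0], [0.352, -0.936, -0.006], [-0.002, 0.006, -1.0]]
```

```bash
python3 -m creep '[{"dp":[0.3,0.35,1],"turn":0,"fingers":0},{"dp":[0,0,1],"turn":0,"fingers":0},{"dp":[0,0,1],"turn":0,"fingers":0},{"dp":[0,0,1],"turn":0,"fingers":0},{"dp":[0,0,0.5],"turn":0,"fingers":0},{"dp":[0,0,0],"turn":0,"fingers":0}]'; python3 -c "
from h import *
delta([.4957,-.0137,.08])
f=grab_frame('side');cv2.imwrite('pics/s8z.png',cv2.resize(f[160:280,240:400],None,fx=5,fy=5))"
```

```text
time_s: 11.05
position: [0.4959, -0.0157, 0.0949]
tcp_rot: [0.984, 0.177, -0.002, 0.003]
wrist_force: [0.8, -0.8, -0.3]
opening: -0.0002
pos [ 0.4959 -0.0157  0.0949] F [ 0.78 -0.85 -0.32] t 11.05 open -0.0002 tool delta cm [ 0.05 -0.2   1.49]
[[0.937, 0.349, -0.003], [0.349, -0.937, -0.006], [-0.005, 0.004, -1.0]]
```

View pics/s8z.png

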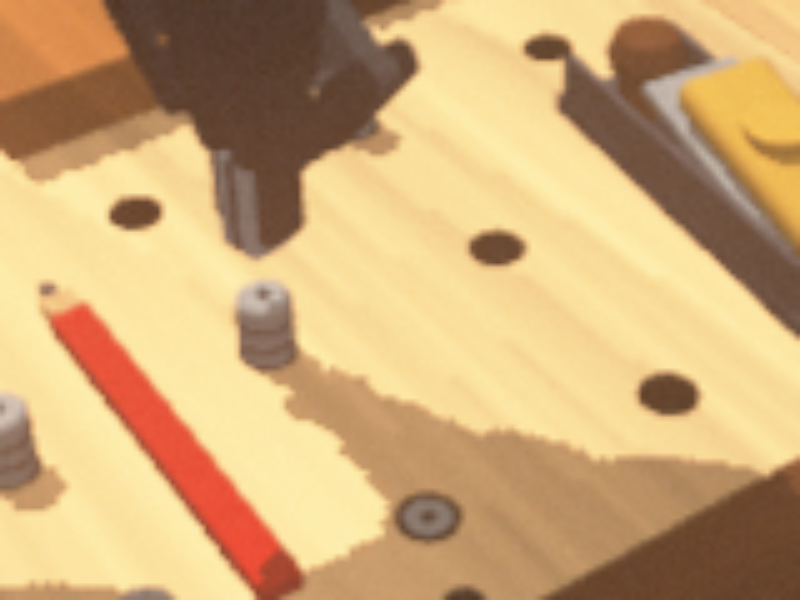

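```bash
python3 -m creep '[{"dp":[0,-0.2,0.6],"turn":0,"fingers":0},{"dp":[0,0,0.5],"turn":0,"fingers":0},{"dp":[0,0,0.4],"turn":0,"fingers":0},{"dp":[0,0,0.3],"turn":0,"fingers":0}]';python3 -m creep '[{"dp":[0,0,0.25],"turn":0,"fingers":0},{"dp":[0,0,0.25],"turn":0,"fingers":0},{"dp":[0,0,0.25],"turn":0,"fingers":0}]'; python3 -c "
from h import *
delta([.4957,-.0137,.07])"
```

```text
time_s: 11.6
position: [0.4956, -0.0137, 0.0767]
tcp_rot: [0.984, 0.178, -0.001, 0.003]
wrist_force: [-0.1, -0.4, -0.3]
opening: -0.0002
time_s: 11.98
position: [0.4957, -0.0138, 0.0692]
tcp_rot: [0.984, 0.178, -0.001, 0.003]
wrist_force: [-1.6, 0.6, 5.1]
opening: 0.0003
pos [ 0.4957 -0.0138  0.0692] F [-1.57  0.63  5.06] t 11.975 open 0.0003 tool delta cm [ 0.   -0.01 -0.08]
[[0.937, 0.349, -0.0], [0.349, -0.937, -0.006], [-0.003, 0.006, -1.0]]
```

```bash
python3 -m creep '[{"dp":[0,0,0.25],"turn":0,"fingers":0},{"dp":[0,0,0.25],"turn":0,"fingers":0},{"dp":[0,0,0.25],"turn":0,"fingers":0},{"dp":[0,0,0.25],"turn":0,"fingers":0},{"dp":[0,0,0.25],"turn":0,"fingers":0}]';python3 -m creep '[{"dp":[0,0,0.25],"turn":0,"fingers":0},{"dp":[0,0,0.2],"turn":0,"fingers":0},{"dp":[0,0,0.2],"turn":0,"fingers":0}]'
```

```text
time_s: 12.6
position: [0.4958, -0.0138, 0.0579]
tcp_rot: [0.984, 0.178, -0.0, 0.004]
wrist_force: [-3.0, 1.5, 4.9]
opening: 0.0001
time_s: 12.98
position: [0.4958, -0.0138, 0.0519]
tcp_rot: [0.984, 0.178, 0.0, 0.004]
wrist_force: [-1.6, 0.5, 5.3]
opening: 0.0
```

```bash
python3 -m creep '[{"dp":[0,0,0.2],"turn":0,"fingers":0}]';python3 -m creep '[{"dp":[0,0,0.15],"turn":0,"fingers":0}]';python3 -m creep '[{"dp":[0,0,0.1],"turn":0,"fingers":0}]'
```

```text
time_s: 13.1
position: [0.4958, -0.0138, 0.0501]
tcp_rot: [0.984, 0.178, 0.0, 0.004]
wrist_force: [-1.8, 0.6, 4.8]
opening: -0.0
time_s: 13.22
position: [0.4958, -0.0138, 0.0487]
tcp_rot: [0.984, 0.178, 0.001, 0.004]
wrist_force: [-1.4, 0.6, 5.3]
opening: 0.0001
time_s: 13.35
position: [0.4959, -0.0138, 0.0482]
tcp_rot: [0.984, 0.178, 0.001, 0.004]
wrist_force: [-5.0, 1.4, 16.5]
opening: 0.0002
```

A is on its stop too (16.5 N at 0.0482, the same height as B). Lift and take the hand away.

```bash
python3 -m creep '[{"dp":[0,0,-0.5],"turn":0,"fingers":0},{"dp":[0,0,-2],"turn":0,"fingers":0},{"dp":[0,0,-4],"turn":0,"fingers":0},{"dp":[0,0,-4],"turn":0,"fingers":0},{"dp":[0,0,-4],"turn":0,"fingers":0},{"dp":[0,0,-2],"turn":0,"fingers":0},{"dp":[-3,3,0],"turn":0,"fingers":0},{"dp":[-3,4,0],"turn":0,"fingers":0},{"dp":[-3,4,0],"turn":0,"fingers":0},{"dp":[-3,4,0],"turn":0,"fingers":0},{"dp":[-3,4,0],"turn":0,"fingers":0},{"dp":[-3,4,0],"turn":0,"fingers":0},{"dp":[0,0,0],"turn":0,"fingers":0},{"dp":[0,0,0],"turn":0,"fingers":0}]'; python3 v.py 9; python3 -c "
import cv2
cv2.imwrite('pics/s9z.png',cv2.resize(cv2.imread('pics/s9.png')[180:300,220:380],None,fx=5,fy=5))"
```

```text
time_s: 15.1
position: [0.4054, -0.2997, 0.2196]
tcp_rot: [0.984, 0.179, 0.001, 0.004]
wrist_force: [-0.6, 0.5, 1.0]
opening: 0.0002
[ 0.4054 -0.2997  0.2196] [-0.56  0.51  1.  ] 0.00015956338140377634 15.1
```

View pics/t9.png

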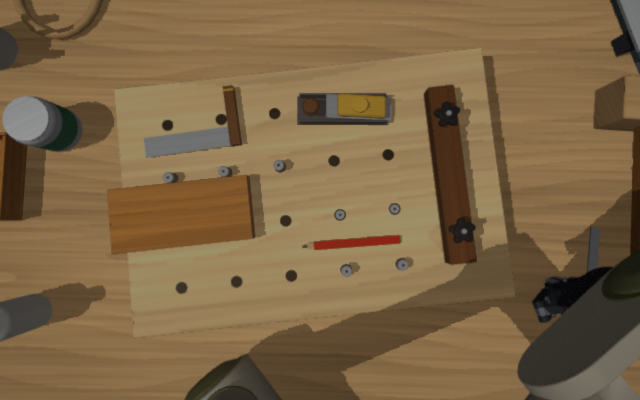

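View pics/s9.png

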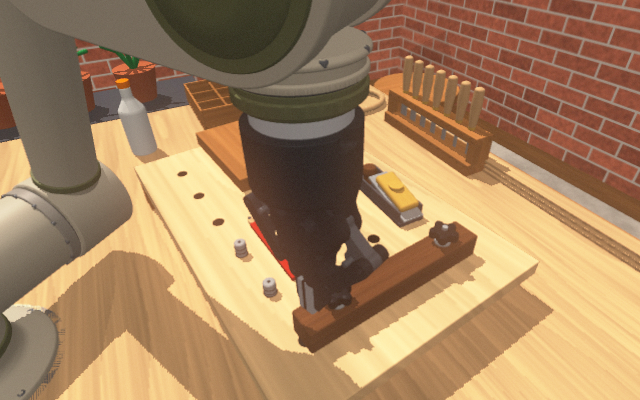

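View pics/s9z.png

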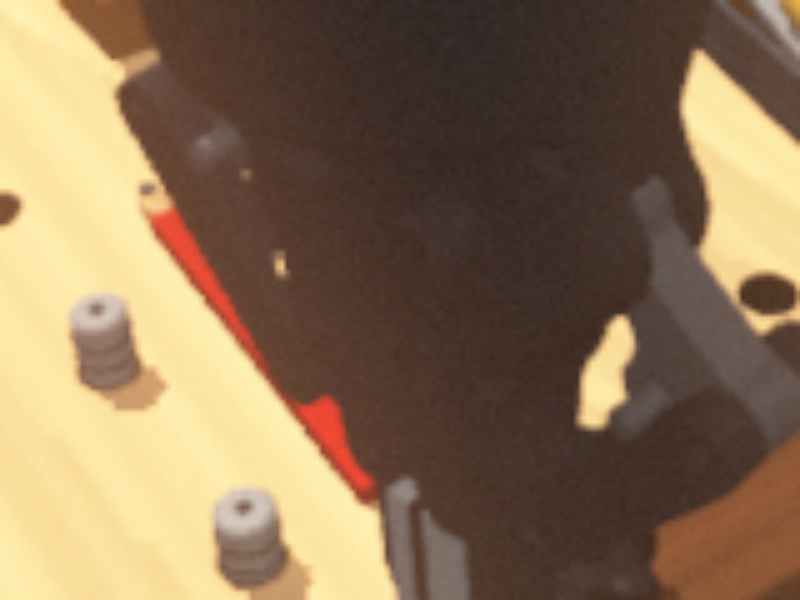

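The top view shows both path dogs as flat discs without shadow at (340,215) and (394,209); the rest looks unchanged. The hand blocks the side view, so I'll move on towards the start pose for a clear final check.

```bash
python3 -m creep '[{"dp":[-5,2,0],"turn":0,"fingers":0},{"dp":[-5,2,0],"turn":0,"fingers":0},{"dp":[-5,2,0],"turn":0,"fingers":0},{"dp":[-5,2,0],"turn":0,"fingers":0},{"dp":[-5,2,0],"turn":0,"fingers":0},{"dp":[0,0,0],"turn":0,"fingers":0},{"dp":[0,0,0],"turn":0,"fingers":0}]'; python3 v.py 10; python3 - <<'E'
import cv2,numpy as np
cv2.imwrite('pics/s10z.png',cv2.resize(cv2.imread('pics/s10.png')[150:310,200:400],None,fx=4,fy=3.75))
for a,b in(("top0","t10"),("side0","s10")):
    d=cv2.absdiff(cv2.imread(f"pics/{a}.png"),cv2.imread(f"pics/{b}.png")).max(2)
    n,l,st,ce=cv2.connectedComponentsWithStats((d>35).astype(np.uint8))
    print(a,[(s.tolist()) for s in st[1:] if s[4]>12])
E
```

```text
time_s: 16.08
position: [0.2081, -0.4811, 0.2212]
tcp_rot: [0.982, 0.186, 0.002, 0.005]
wrist_force: [-0.6, 0.2, -0.1]
opening: -0.0001
[ 0.2081 -0.4811  0.2212] [-0.63  0.24 -0.11] -8.605435444888086e-05 16.075
top0 [[396, 202, 11, 12, 77], [342, 207, 11, 11, 72], [589, 247, 33, 14, 159], [523, 251, 65, 31, 543], [637, 261, 3, 16, 29], [476, 291, 39, 10, 142], [410, 316, 164, 37, 521], [575, 319, 6, 21, 61], [300, 322, 7, 9, 47], [580, 322, 27, 75, 1012], [315, 331, 11, 3, 14], [268, 334, 20, 11, 42], [333, 335, 14, 10, 55], [253, 344, 19, 29, 147], [393, 354, 9, 46, 119], [282, 357, 35, 43, 399], [273, 358, 7, 2, 14], [345, 367, 45, 33, 387], [256, 375, 6, 25, 59], [619, 395, 21, 5, 73]]
side0 [[0, 100, 20, 37, 217], [15, 138, 49, 77, 517], [132, 187, 5, 8, 13], [139, 189, 6, 6, 14], [136, 196, 7, 8, 15], [64, 203, 77, 41, 549], [287, 216, 13, 17, 158], [14, 219, 155, 109, 996], [292, 230, 13, 8, 57], [166, 233, 3, 22, 50], [319, 249, 19, 24, 256], [58, 276, 119, 60, 455], [181, 282, 14, 9, 29], [211, 316, 4, 17, 31], [19, 329, 36, 8, 62], [214, 337, 4, 7, 14], [216, 346, 43, 54, 218], [104, 374, 69, 26, 332], [256, 378, 19, 22, 91]]
```

View pics/s10z.png

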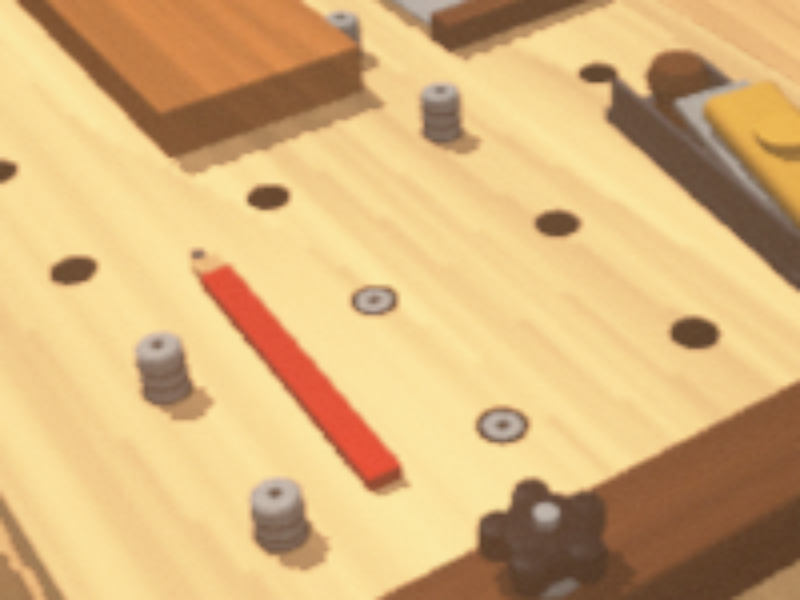

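View pics/c10.png

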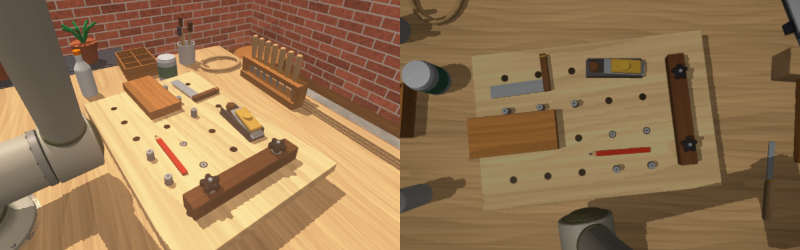

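Both path dogs are flat discs, at zoom (374,299) and (502,425). On the clamping top, only those two spots changed from the first pictures; the other differences are arm and shadow. Handing in.

```bash
python3 -c "
from workcell import *
print(job_done())"
```

```text
the job is handed in; nothing more can be done
None
```

I pressed both dogs in the board's path down to their stops with closed fingertips, lifted the hand clear to near its start pose, and handed the job in at about 16 s.

**Pressing:** both dogs slid at about 5 N on the wrist reading, where the text says 6 to 8 N. Force rose to 17.7 N and 16.5 N at their stops, at the same tool height (0.0483 and 0.0482 m).

**Last checks:** the final top and side pictures show both dogs as flat discs. On the clamping top nothing else differs from the first pictures, apart from the arm and its shadow. The board, fence dogs, spare dogs and tools look untouched.

**Disagreement:** the tips should have been 11 mm ahead of the TCP. Images and contact put them about 25 to 28 mm behind it, so I worked from force and pictures instead. I did not find the cause.

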